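# Clear the bench after a particle-counting run

## Task

The run is finished, please clear the bench: stand both empty beakers upright side by side in the grey wash-up tub, put the loose bottle and the loose vial upright into the free pocket of their own size in the white sample rack, and lay the glass syringe flat and lengthwise in the steel tray. It is all glass, so lower each piece to where it belongs before letting go rather than dropping it, and leave the bottle and the vial that already stand in the rack in their pockets.

Things in the scene. Friction and masses are not known exactly. Their poses are not given: they have to be found in the camera images.
- beaker_large: empty clear glass beaker, open at the top, standing on the bench: 50 mm outside diameter, 70 mm tall, wall 2 mm, small spout at the rim. Origin: centre of its underside; z up. About 55 g.
- beaker_small: empty clear glass beaker, open at the top, standing on the bench: 42 mm outside diameter, 60 mm tall, wall 2 mm, small spout at the rim. Origin: centre of its underside; z up. About 35 g.
- bottle: the loose bottle, standing on the bench: amber glass bottle with a paper label and a black screw cap: body 44 mm in diameter up to 70 mm, cap 36 mm in diameter from 77 to 98 mm (its top). Origin: centre of its underside; z up. About 190 g.
- vial: the loose vial, standing on the bench: clear glass vial with a white screw cap: body 28 mm in diameter up to 44 mm, cap 24 mm in diameter from 47 to 61 mm (its top). Origin: centre of its underside; z up. About 35 g.
- syringe: glass syringe lying along its own x axis, 108 mm long: clear barrel 16 mm in diameter from x = -40 to +34 mm, white finger wings (32 mm wide, 16 mm high) at x = -40 mm that stop it rolling, steel plunger to x = -61 mm, steel nozzle to x = +47 mm. Barrel axis 8 mm above its underside. Origin: on the underside, under the barrel; z up. About 40 g; balances within 10 mm of the origin.
- tub: wash-up tub, fixed: an open grey plastic tray, 160 mm (its x) by 230 mm (its y) outside and 40 mm high, walls and floor 4 mm thick, with an outward rim 7 mm wide. Origin: centre of its underside on the bench, so the inner floor is at z = 4 mm.
- rack: sample rack, fixed: open white plastic box 68 mm (x) by 229 mm (y), 28 mm high, walls and partitions 3 mm; four pockets in a row along y, each 62 mm wide in x: bottle pockets 62 mm long centred at y = -80.5 mm (free) and -15.5 mm (kept bottle), vial pockets 45 mm long centred at y = +41 mm (kept vial) and +89 mm (free). Origin: centre of its underside; pocket floors at z = 3 mm.
- steel_tray: shallow stainless steel instrument tray, fixed: 110 mm (its x) by 190 mm (its y, lengthwise) outside and 18 mm high, walls and floor 3 mm thick, with an outward rim 5 mm wide. Origin: centre of its underside on the bench, so the inner floor is at z = 3 mm.
- kept_bottle: the bottle that already stands in the rack and stays there, the same as the loose one: amber glass bottle with a paper label and a black screw cap: body 44 mm in diameter up to 70 mm, cap 36 mm in diameter from 77 to 98 mm (its top). Origin: centre of its underside; z up.
- kept_vial: the vial that already stands in the rack and stays there, the same as the loose one: clear glass vial with a white screw cap: body 28 mm in diameter up to 44 mm, cap 24 mm in diameter from 47 to 61 mm (its top). Origin: centre of its underside; z up.

How it is judged:
At the end, for the whole second after the job is handed in: Beakers upright (0.15 rad) on the tub floor; bottle and vial upright on the floor of their free pockets (16 mm along, 24 mm across); syringe flat on the tray floor, centre within 45 mm, length within 0.5 rad of the tray's; kept bottle and vial upright in their pockets; all released, at rest (x of beaker_large in the frame of tub between -0.062 and 0.062 m and y of beaker_large in the frame of tub between -0.096 and 0.096 m and z of each of beaker_large, beaker_small in the frame of tub below 0.012 m and angle between each of beaker_large, beaker_small, bottle, vial, kept_bottle, kept_vial's own z axis and vertical below 0.15 rad and x of beaker_small in the frame of tub between -0.062 and 0.062 m and y of beaker_small in the frame of tub between -0.096 and 0.096 m and x of bottle in the frame of rack between -0.024 and 0.024 m and y of bottle in the frame of rack between -0.0965 and -0.0645 m and z of each of bottle, vial, kept_bottle, kept_vial in the frame of rack below 0.011 m and x of vial in the frame of rack between -0.024 and 0.024 m and y of vial in the frame of rack between 0.073 and 0.105 m and x of syringe in the frame of steel_tray between -0.045 and 0.045 m and y of syringe in the frame of steel_tray between -0.045 and 0.045 m and z of syringe in the frame of steel_tray below 0.012 m and angle between syringe's own x axis and vertical above 1.42 rad and angle between the x axis of syringe and the y axis of steel_tray, either way round below 0.5 rad and y of kept_bottle in the frame of rack between -0.0315 and 0.0005 m and y of kept_vial in the frame of rack between 0.025 and 0.057 m and linear speed of each of beaker_large, beaker_small, bottle, vial, syringe below 0.02 m/s); the robot touches nothing.
It fails at once if a beaker, the loose bottle, the loose vial or the syringe is let go of, or falls, more than 50 mm above the bench ((height (world z) of beaker_large above 0.05 m and contact force between the fingers and beaker_large below 0.02 N) or (height (world z) of beaker_small above 0.05 m and contact force between the fingers and beaker_small below 0.02 N) or (height (world z) of bottle above 0.05 m and contact force between the fingers and bottle below 0.02 N) or (height (world z) of vial above 0.05 m and contact force between the fingers and vial below 0.02 N) or (height (world z) of syringe above 0.05 m and contact force between the fingers and syringe below 0.02 N)).
It fails at once if the bottle that already stands in the rack is lifted or knocked out of its pocket (distance of kept_bottle from where it was at the start of the episode above 0.035 m or angle between kept_bottle's own z axis and vertical above 0.5 rad).
It fails at once if the vial that already stands in the rack is lifted or knocked out of its pocket (distance of kept_vial from where it was at the start of the episode above 0.035 m or angle between kept_vial's own z axis and vertical above 0.5 rad).
It also fails if it takes over 123 s, if anything falls off the work surface, if the arm or the gripper's body presses on something with over 40 N, if the wrist force passes 120 N, or if a joint passes its speed limit or range.

## Robot

A 6-joint arm with a two-finger parallel gripper is mounted at the origin on the work surface. World frame = base frame: x ahead of the robot, y to its left, z up, the work surface at z = 0. Lengths are in m, angles in rad, forces in N, time in s.
With the tool pointing down it reaches from about 0.35 to 1 m from the base axis. Payload 7.1 kg.
Tool frame: the origin (TCP) lies between the finger pads; the fingertips stand 8 mm ahead of it and the grasp point (between the pads) lies 11 mm behind it; z points along the fingers, y is the line along which they close (so a half turn about z gives the same grasp; the last joint's range is limited). The gripper opens to 85 mm and grips with 20 to 120 N. Pads are 22 mm wide; open, the fingers measure 114 mm over their backs; the gripper's body (76 mm by 85 mm) begins 54 mm behind the grasp point. The pads swing forward as they close: fully open they stand 13 mm farther back than shut.
Start: joints at [-1.341, 0.423, 1.63, -0, 1.089, -0.019], TCP at [0.154, -0.606, 0.239] pointing down, gripper open.
Joint ranges: [-3, 3], [-0.9, 2.11], [0.09, 2.58], [-1.31, 4.45], [0.11, 2.69], [-2.54, 2.54]. Speed limits (rad/s): [2.39, 2.39, 3.01, 3.14, 3.14, 3.14].

## Interface

Orientations are given as a unit quaternion [w, x, y, z].
In Python, from plant import * gives the robot as it stands.
- The arm moves only by the shell command python3 -m jog 'ROWS' [FORCE]. ROWS is JSON, a list that holds one entry, the list of rows, each a list of 5 numbers: the closure, from 0 (fully open) to 1 (shut), then the shift along the tool's x, y, z in units of 25 mm (1.0 is 25 mm), then the turn about the tool's z in units of 5 degrees (1.0 is 5 degrees). A call has 1 to 20 rows; each row is the pose to reach, as a shift and turn from the pose commanded when the call began, along the tool's axes at that moment; what a row does not reach only later rows make up. A row lasts 1/10 s, in which the tool goes at most 50 mm and 8.59 degrees, less where a joint would pass 70% of its speed; a pose out of reach is approached as far as the arm can. A call with a gripper value outside its range is refused whole. The fingers move at their own pace and stop on an object; FORCE is the grip in N (left out, the last holds). Time passes only in rows, so rows that repeat a pose let the fingers close. It gives the time, the measured TCP pose, the force, the opening and the grip force at its end, in the units of the state.
- sense(): the state, without advancing time (a new reading comes with each control period).
- snapshot(name): name is "scene" or "top" or "wrist"; returns a dict with "image" (384x512x3 uint8, blue, green, red), "intrinsics" (3x3 intrinsics, pixels), "pose" (4x4, takes a point from camera to world coordinates). Camera axes: x right, y down, z forward; pixel columns grow to the right and rows downward; lengths in m; the calibration is good to about 2 mm. A picture is of the moment at which its call begins. There is no depth.
- hand_in(): hands the job in; it is judged then, once.
The state is a dict: "t": time; "joint_pos": joint angles; "joint_velocities": joint speeds; "tau": joint torques, N m; "tcp_pos": TCP position; "tcp_rot": TCP orientation; "wrist_force": force on the tool from outside, world axes, zero at the start; "ft_torque": the same for the moment, N m; "width": opening from 0.0 (shut) to 1.0 (fully open); "gripper_force": force on a finger pad.
Only numpy, scipy, OpenCV 4.12 (cv2) and the standard library are available. Lean on these libraries where they do the work, as an engineer would, in place of code of your own. Each camera call takes 0.05 s, during which the arm holds its last target. There are 200 camera calls.

## Working session

There is one attempt and no reset: what is moved stays moved. The work goes in short steps, Python scripts to look and compute and a shell command to move; the robot and the scene stay as the last step left them, time stands still between calls to the robot, and variables do not carry over. Pictures are saved under pics/ and viewed, at most 14 in all, crops included, and the job is handed in when it is done.

```bash
mkdir -p pics; ls; python3 - <<'E'
from plant import *
import cv2
for n in("scene","top"):
    s=snapshot(n); cv2.imwrite(f"pics/{n}0.png",cv2.resize(s["image"],(800,600),interpolation=cv2.INTER_CUBIC)); print(n,s["intrinsics"],s["pose"])
print(sense())
E
```

```text
pics
scene [[401.1855675    0.         258.89339032]
 [  0.         401.1855675  185.69012026]
 [  0.           0.           1.        ]] [[-0.64554954  0.41340778 -0.64215248  1.12113464]
 [ 0.76358211  0.36526382 -0.53247038  0.51457374]
 [ 0.01442767 -0.83407215 -0.55146667  0.56633349]
 [ 0.          0.          0.          1.        ]]
top [[386.98064585   0.         255.08140419]
 [  0.         386.98064585 190.67107299]
 [  0.           0.           1.        ]] [[ 0.00693822 -0.99031502  0.13866515  0.38936243]
 [-0.99986914 -0.00889696 -0.01351084  0.00785102]
 [ 0.01461369 -0.13855327 -0.99024716  0.98606544]
 [ 0.          0.          0.          1.        ]]
{'t': 0.1, 'joint_pos': array([-1.34099391e+00,  4.23767443e-01,  1.63060170e+00,  6.99412414e-06,
        1.08863214e+00, -1.89912375e-02]), 'joint_velocities': array([-0.00047318, -0.00134412, -0.00059076,  0.00098536, -0.00013804,
       -0.00293506]), 'tau': array([-1.43426737e-04, -5.58426654e+01, -2.82444906e+01, -6.82780467e-06,
        2.95875703e-03,  2.14207779e-05]), 'tcp_pos': array([ 0.15381807, -0.60527478,  0.23862621]), 'tcp_rot': array([-7.00732833e-04,  9.92272643e-01,  1.24074601e-01, -7.10214014e-05]), 'wrist_force': array([-0.03128549,  0.59415149,  0.01782894]), 'ft_torque': array([ 0.03448104, -0.00790048, -0.07221026]), 'gripper_force': 0.0, 'width': 0.9977988892426842}
```

View pics/top0.png

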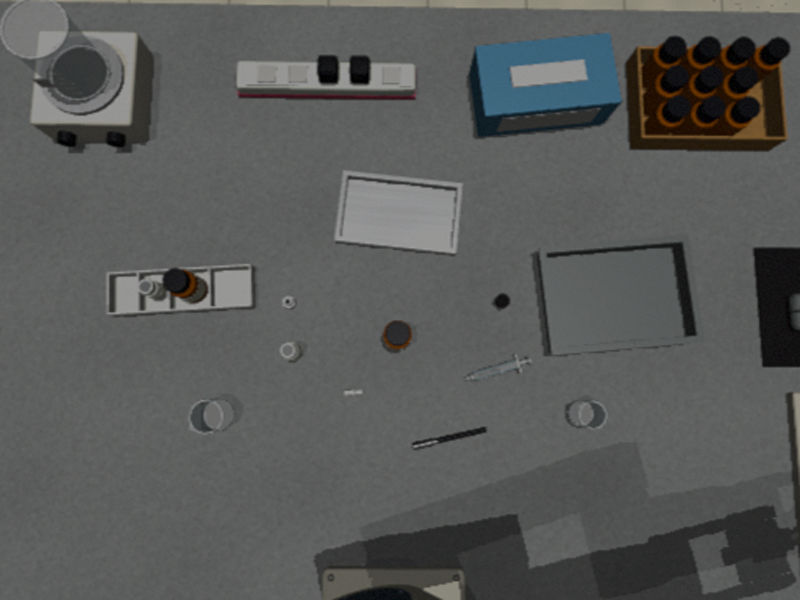

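View pics/scene0.png

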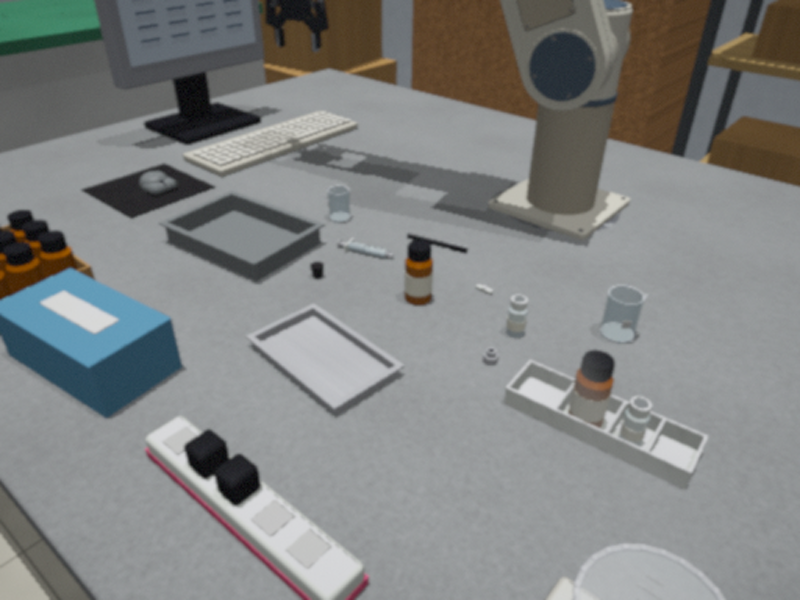

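The top view gives these pixels on the 800x600 picture:
- Large beaker: rim about (205,417), base about (218,413).
- Small beaker: rim (592,415), base (580,413).
- Caps: bottle (398,333), vial (291,350).
- Syringe: from (466,379) to (525,360).
- The tray, tub and rack corners are also visible.

The small end of the rack points left (+y).

```bash
cat > h.py <<'E'
from plant import *
import numpy as np, cv2
from scipy.spatial.transform import Rotation as R
def ray(s,u,v,z,k=1.5625):
    d=s["pose"][:3,:3]@np.linalg.solve(s["intrinsics"],[u/k,v/k,1]); o=s["pose"][:3,3]
    return (o+d*(z-o[2])/d[2])[:2]
def go(x,y,z,ydir=None):
    """units for a move to TCP x,y,z with tool y axis along heading ydir (deg, mod 180)"""
    s=sense(); w,a,b,c=s["tcp_rot"]; M=R.from_quat([a,b,c,w]).as_matrix()
    d=M.T@(np.array([x,y,z])-s["tcp_pos"])/0.025; t=0
    h=np.degrees(np.arctan2(M[1,1],M[0,1]))
    if ydir is not None: t=-((ydir-h+90)%180-90)/5
    print("t %.1f"%s["t"],"shift",d.round(2),"turn",round(t,2),"(alt %.1f)"%(t-np.sign(t)*36),"heading %.1f"%h,"j6 %.2f"%s["joint_pos"][5])
E
python3 - <<'E'
from h import *
s=snapshot("top")
P=lambda n,u,v,z:print(n,ray(s,u,v,z).round(4))
P("BLrim",205,417,.07);P("BLbase",218,413,0.0);P("BSrim",592,415,.06);P("BSbase",580,413,0)
P("bottle",398,333,.098);P("vial",291,350,.061);P("wings",525,360,.01);P("nozzle",466,379,.008)
P("kbottle",178,282,.101);P("kvial",148,287,.064)
for n,c,z in(("tub",[(538,248),(684,242),(695,344),(550,355)],.04),("rack",[(107,272),(252,265),(253,307),(108,315)],.028),("tray",[(343,172),(462,183),(457,253),(335,241)],.018)):
    q=np.array([ray(s,*p,z) for p in c]); e=q[0]-q[1]; f=q[3]-q[2]
    print(n,q.mean(0).round(4),"long/top",np.linalg.norm(e).round(3),np.linalg.norm(f).round(3),"sides",np.linalg.norm(q[0]-q[3]).round(3),np.linalg.norm(q[1]-q[2]).round(3),"y heading",np.degrees(np.arctan2((e+f)[1],(e+f)[0])).round(1))
E
```

```text
BLrim [0.3369 0.281 ]
BLbase [0.3393 0.2815]
BSrim [ 0.3428 -0.2987]
BSbase [ 0.3429 -0.2992]
bottle [ 0.4616 -0.0038]
vial [0.4374 0.1585]
wings [ 0.4268 -0.21  ]
nozzle [ 0.3958 -0.1147]
kbottle [0.5341 0.3214]
kvial [0.532  0.3799]
tub [ 0.5271 -0.352 ] long/top 0.237 0.23 sides 0.172 0.164 y heading 93.8
rack [0.5337 0.3431] long/top 0.231 0.229 sides 0.069 0.068 y heading 93.5
tray [ 0.6681 -0.0056] long/top 0.199 0.201 sides 0.118 0.119 y heading 85.0
```

```bash
python3 -c "
from h import *
go(.343,-.299,.18,3.8)"
```

```text
t 0.1 shift [ 10.35 -10.01   2.36] turn -15.91 (alt 20.1) heading -75.7 j6 -0.02
```

```bash
python3 -m jog '[[[0,10.3,-10,2.4,-15.9],[0,10.3,-10,2.4,-15.9],[0,10.3,-10,2.4,-15.9],[0,10.3,-10,2.4,-15.9],[0,10.3,-10,2.4,-15.9],[0,10.3,-10,2.4,-15.9],[0,10.3,-10,2.4,-15.9],[0,10.3,-10,2.4,-15.9],[0,10.3,-10,2.4,-15.9],[0,10.3,-10,2.4,-15.9],[0,10.3,-10,2.4,-15.9],[0,10.3,-10,2.4,-15.9],[0,10.3,-10,2.4,-15.9],[0,10.3,-10,2.4,-15.9]]]' 40; python3 - <<'E'
from h import *
s=snapshot("wrist"); cv2.imwrite("pics/w1.png",s["image"]); go(.343,-.299,.034,3.8)
T=np.linalg.inv(s["pose"]); 
for z in(0,.06):
  p=s["intrinsics"]@(T[:3]@[.343,-.299,z,1]); print(p[:2]/p[2])
E
```

```text
t: 1.55
tcp_pos: [0.3418, -0.3002, 0.1793]
tcp_rot: [-0.0, 0.684, 0.73, 0.0]
wrist_force: [0.3, -0.3, -0.3]
width: 0.999
gripper_force: 0.0
t 1.6 shift [0.04 0.05 5.81] turn -0.02 (alt 36.0) heading 3.7 j6 -0.81
[254.99142224 172.45254092]
[255.18227909 185.96405751]
```

View pics/w1.png

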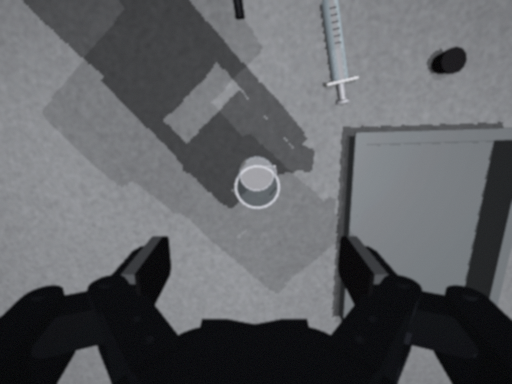

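The wrist view puts the small beaker's rim at (257,187), against a predicted (255,186), so the position holds. The syringe wings are at (341,82), and its barrel leaves the frame at about (331,5).

```bash
python3 -m jog '[[[0,0,0.05,2,0],[0,0,0.05,3.5,0],[0,0,0.05,4.8,0],[0,0,0.05,5.5,0],[0,0,0.05,5.8,0],[0,0,0.05,5.8,0],[0.6,0,0.05,5.8,0],[0.6,0,0.05,5.8,0],[0.8,0,0.05,5.8,0],[0.8,0,0.05,5.8,0],[0.8,0,0.05,5.8,0],[0.8,0,0.05,5.8,0],[0.8,0,0.05,5.8,0]]]' 40; python3 - <<'E'
from h import *
import cv2
# tub-frame goal for small beaker: (0,+.04); large (0,-.04)... print both
c=np.array([.5271,-.352]);a=np.radians(3.8);ex=np.array([np.cos(a),np.sin(a)]);ey=np.array([-ex[1],ex[0]])
print(c+.045*ey,c-.045*ey)
p=c-.045*ey
go(*p,.120,3.8)
E
```

```text
t: 2.9
tcp_pos: [0.3437, -0.3004, 0.0354]
tcp_rot: [0.001, 0.684, 0.73, -0.0]
wrist_force: [-0.6, 0.5, 6.4]
width: 0.472
gripper_force: 39.5
[ 0.52411767 -0.30709893] [ 0.53008233 -0.39690107]
t 2.9 shift [-4.34  7.19 -3.37] turn -0.01 (alt 36.0) heading 3.8 j6 -0.81
```

```bash
python3 -m jog '[[[0.8,0,0,-0.8,0],[0.8,0,0,-1.8,0],[0.8,0,0,-2.8,0],[0.8,-0.5,0.9,-3,0],[0.8,-1.4,2.3,-3,0],[0.8,-2.3,3.7,-3,0],[0.8,-3.2,5.2,-3,0],[0.8,-4,6.5,-3,0],[0.8,-4.3,7.2,-3,0],[0.8,-4.3,7.2,-3,0],[0.8,-4.3,7.2,-3,0]]]'; python3 - <<'E'
from h import *
s=snapshot("wrist"); cv2.imwrite("pics/w2.png",s["image"]); go(.530,-.397,.040,3.8)
E
```

```text
t: 4.0
tcp_pos: [0.5292, -0.3948, 0.1092]
tcp_rot: [-0.001, 0.683, 0.73, -0.0]
wrist_force: [0.1, -0.2, -0.6]
width: 0.47
gripper_force: 40.7
t 4.0 shift [-0.1   0.05  2.77] turn -0.01 (alt 36.0) heading 3.8 j6 -0.72
```

View pics/w2.png

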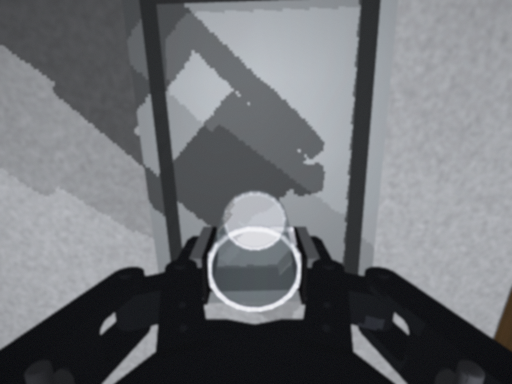

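The beaker is held centrally over the tub: the beaker is at column 255 and the inner walls are at about 170 and 350. Next I lower and release it.

```bash
python3 -m jog '[[[0.8,0,0,1,0],[0.8,0,0,1.8,0],[0.8,0,0,2.4,0],[0.8,0,0,2.65,0],[0.8,0,0,2.76,0],[0.8,0,0,2.76,0],[0.3,0,0,2.76,0],[0.3,0,0,2.76,0],[0.3,0,0,2.76,0],[0.2,0,0,2.2,0],[0.2,0,0,1,0],[0.2,0,0,-0.5,0],[0.2,0,0,-1.5,0],[0.2,0,0,-1.5,0]]]'; python3 - <<'E'
from h import *
# syringe guess origin (.410,-.159), closing heading 18
go(.41,-.159,.16,18)
E
```

```text
t: 5.45
tcp_pos: [0.5322, -0.3973, 0.1526]
tcp_rot: [0.004, 0.684, 0.73, 0.0]
wrist_force: [0.2, -0.9, 0.4]
width: 0.801
gripper_force: 0.0
t 5.5 shift [ 9.83 -4.25 -0.38] turn -2.85 (alt 33.2) heading 3.8 j6 -0.72
```

```bash
python3 -m jog '[[[0.2,2,-0.9,-0.4,0],[0.2,4,-1.7,-0.4,-1],[0.2,6,-2.6,-0.4,-2.8],[0.2,8,-3.5,-0.4,-2.8],[0.2,9.8,-4.2,-0.4,-2.8],[0.4,9.8,-4.2,-0.4,-2.8],[0.4,9.8,-4.2,-0.4,-2.8],[0.4,9.8,-4.2,-0.4,-2.8]]]'; python3 - <<'E'
from h import *
s=snapshot("wrist"); cv2.imwrite("pics/w3.png",s["image"]);np.savez("w3.npz",**s)
E
```

```text
t: 6.25
tcp_pos: [0.4102, -0.1584, 0.1573]
tcp_rot: [0.001, 0.589, 0.808, 0.0]
wrist_force: [0.6, -0.7, 1.2]
width: 0.597
gripper_force: 0.0
```

View pics/w3.png

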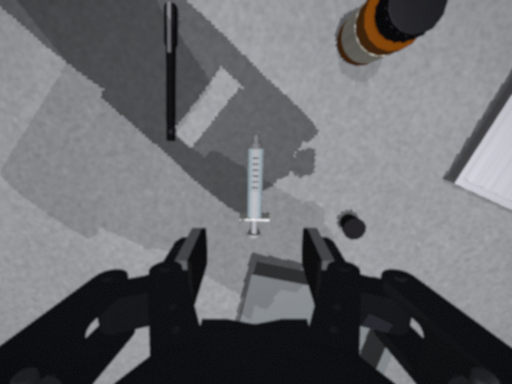

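The syringe lies straight up the image: nozzle tip at (256,137), wings at (256,219), plunger end at (254,235).

```bash
python3 - <<'E'
from h import *
s=dict(np.load("w3.npz"))
n,w,p=[ray(s,*q,.008,1) for q in((256,137),(256,219),(253.5,235))]
u=(n-p)/np.linalg.norm(n-p); print(n,w,p,np.linalg.norm(n-w),np.linalg.norm(n-p))
o=((n-.047*u)+(w+.04*u)+(p+.061*u))/3; h=np.degrees(np.arctan2(u[1],u[0])); print(o,h)
go(*o,.0125,h-90)
E
```

```text
[ 0.39899845 -0.11673632] [ 0.42579607 -0.19936656] [ 0.42896397 -0.21798625] 0.08686696025229784 0.10559110123493999
[ 0.41281131 -0.16076975] 106.48643074638565
t 6.3 shift [-0.09  0.06  5.79] turn 0.25 (alt -35.7) heading 17.8 j6 -0.71
```

```bash
python3 -m jog '[[[0.4,-0.1,0.05,1.5,0.2],[0.4,-0.1,0.05,3,0.2],[0.4,-0.1,0.05,4.4,0.2],[0.4,-0.1,0.05,5.3,0.2],[0.4,-0.1,0.05,5.8,0.2],[0.4,-0.1,0.05,5.8,0.2],[0.7,-0.1,0.05,5.8,0.2],[0.9,-0.1,0.05,5.8,0.2],[1,-0.1,0.05,5.8,0.2],[1,-0.1,0.05,5.8,0.2],[1,-0.1,0.05,5.8,0.2],[1,-0.1,0.05,5.8,0.2]]]' 30; python3 - <<'E'
from h import *
go(.668,-.0056,.065,-5)
E
```

```text
t: 7.5
tcp_pos: [0.4119, -0.1603, 0.0129]
tcp_rot: [0.001, 0.597, 0.803, 0.0]
wrist_force: [-1.1, -0.5, 8.3]
width: 0.172
gripper_force: 30.0
t 7.5 shift [ 2.97 11.6  -2.06] turn 4.35 (alt -31.6) heading 16.8 j6 -0.69
```

```bash
python3 -m jog '[[[1,0,0,-1,0],[1,0,0,-2,0],[1,0.3,1,-2.1,0],[1,0.7,2.6,-2.1,1],[1,1.1,4.3,-2.1,2.4],[1,1.5,6,-2.1,4],[1,2,7.7,-2.1,4.4],[1,2.4,9.4,-2.1,4.4],[1,2.8,10.8,-2.1,4.4],[1,3,11.6,-2.1,4.4],[1,3,11.6,-2.1,4.4],[1,3,11.6,-2.1,4.4]]]'; python3 - <<'E'
from h import *
s=snapshot("wrist"); cv2.imwrite("pics/w4.png",s["image"]);go(.668,-.0056,.0165,-5)
E
```

```text
t: 8.7
tcp_pos: [0.6662, -0.0042, 0.0642]
tcp_rot: [-0.0, 0.738, 0.674, -0.0]
wrist_force: [0.1, 0.0, 0.3]
width: 0.17
gripper_force: 29.5
t 8.8 shift [-0.03  0.1   1.91] turn -0.05 (alt 36.0) heading -5.2 j6 0.07
```

View pics/w4.png

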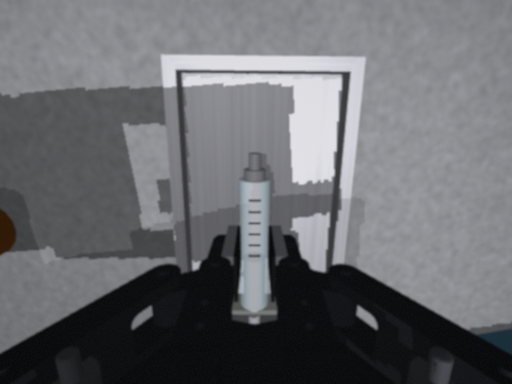

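The syringe is held level and centred over the tray (syringe at column 255, tray middle at about 262).

```bash
python3 -m jog '[[[1,0,0.1,0.8,0],[1,0,0.1,1.4,0],[1,0,0.1,1.8,0],[1,0,0.1,1.92,0],[1,0,0.1,1.92,0],[0.55,0,0.1,1.92,0],[0.55,0,0.1,1.92,0],[0.55,0,0.1,1.92,0],[0.55,0,0.1,1,0],[0.5,0,0.1,-1,0],[0.3,0,0.1,-3,0],[0,0,0.1,-4.5,0],[0,0,0.1,-4.5,0]]]' 40; python3 - <<'E'
from h import *
go(.4616,-.0038,.18,3.5)
E
```

```text
t: 10.05
tcp_pos: [0.6733, -0.0047, 0.1836]
tcp_rot: [0.004, 0.739, 0.674, 0.004]
wrist_force: [0.4, -0.6, 0.1]
width: 0.978
gripper_force: 0.0
t 10.1 shift [-0.74 -8.44  0.05] turn -1.75 (alt 34.3) heading -5.2 j6 0.07
```

```bash
python3 -m jog '[[[0,-0.1,-1.5,0,0],[0,-0.3,-3.5,0,-1],[0,-0.5,-5.5,0,-1.8],[0,-0.7,-7.4,0,-1.8],[0,-0.7,-8.4,0,-1.8],[0,-0.7,-8.4,0,-1.8],[0,-0.7,-8.4,0,-1.8],[0,-0.7,-8.4,0,-1.8]]]'; python3 - <<'E'
from h import *
s=snapshot("wrist"); cv2.imwrite("pics/w5.png",s["image"]);np.savez("w5.npz",**s);go(.4616,-.0038,.044,3.5)
T=np.linalg.inv(s["pose"]); 
for z in(0,.098):
  p=s["intrinsics"]@(T[:3]@[.4616,-.0038,z,1]); print(p[:2]/p[2])
E
```

```text
t: 10.85
tcp_pos: [0.4602, -0.0029, 0.1769]
tcp_rot: [0.001, 0.684, 0.73, 0.0]
wrist_force: [0.2, 0.3, -0.1]
width: 0.999
gripper_force: 0.0
t 10.9 shift [-0.04  0.05  5.31] turn 0.05 (alt -35.9) heading 3.8 j6 -0.10
[254.85119    174.68359748]
[255.31738376 201.47757069]
```

View pics/w5.png

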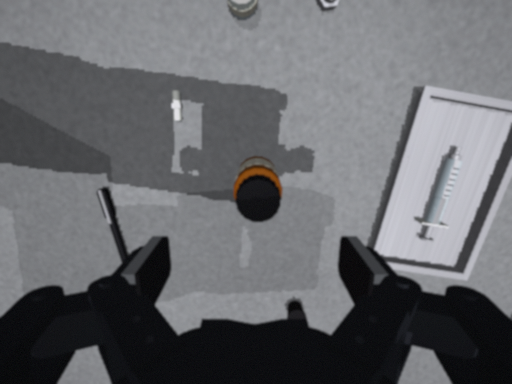

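The bottle cap is at (257,199), as predicted, and the syringe lies flat and lengthwise in the tray.

```bash
python3 -m jog '[[[0,0,0.05,1.5,0],[0,0,0.05,3,0],[0,0,0.05,4.4,0],[0,0,0.05,5.1,0],[0,0,0.05,5.3,0],[0,0,0.05,5.3,0],[0.6,0,0.05,5.3,0],[0.8,0,0.05,5.3,0],[0.8,0,0.05,5.3,0],[0.8,0,0.05,5.3,0],[0.8,0,0.05,5.3,0],[0.8,0,0.05,5.3,0],[0.8,0,0.05,5.3,0]]]' 50; python3 - <<'E'
from h import *
c=np.array([.5337,.3431]);a=np.radians(3.5);ey=np.array([-np.sin(a),np.cos(a)])
print("bottle goal",c-.0805*ey,"vial goal",c+.089*ey,"kb",c-.0155*ey,"kv",c+.041*ey)
go(*(c-.0805*ey),.11,3.5)
E
```

```text
t: 12.2
tcp_pos: [0.4613, -0.0028, 0.0456]
tcp_rot: [0.001, 0.684, 0.73, 0.001]
wrist_force: [1.1, 0.4, 6.6]
width: 0.495
gripper_force: 49.7
bottle goal [0.53861441 0.26275015] vial goal [0.52826668 0.431934  ] kb [0.53464625 0.32762891] kv [0.53119701 0.38402353]
t 12.2 shift [10.4   3.79 -2.57] turn 0.05 (alt -35.9) heading 3.8 j6 -0.10
```

```bash
python3 -m jog '[[[0.8,0,0,-0.8,0],[0.8,0,0,-1.8,0],[0.8,0,1,-2.6,0],[0.8,1,2.4,-2.6,0],[0.8,2.6,3.6,-2.6,0],[0.8,4.3,3.75,-2.6,0],[0.8,6,3.75,-2.6,0],[0.8,7.7,3.75,-2.6,0],[0.8,9.2,3.75,-2.6,0],[0.8,10.3,3.75,-2.6,0],[0.8,10.3,3.75,-2.6,0],[0.8,10.3,3.75,-2.6,0]]]'; python3 - <<'E'
from h import *
s=snapshot("wrist"); cv2.imwrite("pics/w6.png",s["image"]);np.savez("w6.npz",**s);go(.5386,.261,.0486,3.5)
T=np.linalg.inv(s["pose"]); 
for x,y in((.5386,.2628),(.5346,.3276)):
  p=s["intrinsics"]@(T[:3]@[x,y,.003,1]); print(p[:2]/p[2])
E
```

```text
t: 13.4
tcp_pos: [0.5362, 0.2607, 0.1095]
tcp_rot: [0.0, 0.683, 0.73, -0.0]
wrist_force: [0.5, -0.6, -2.8]
width: 0.501
gripper_force: 51.7
t 13.4 shift [0.04 0.1  2.43] turn 0.06 (alt -35.9) heading 3.8 j6 0.37
[256.64823034 188.6795695 ]
[257.36445025 112.502942  ]
```

View pics/w6.png

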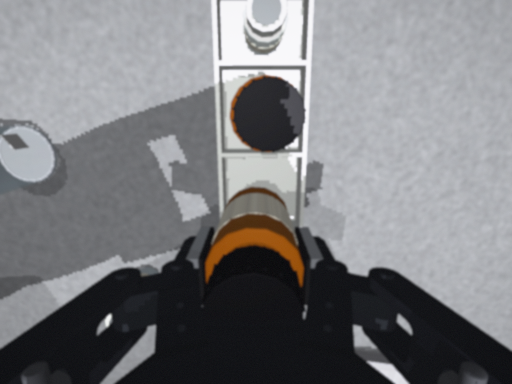

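The held bottle hangs over the free bottle pocket. The partitions show at rows 155 and 63, with the rack's centre line at about column 262.

```bash
python3 - <<'E'
from h import *
s=dict(np.load("w6.npz"))
c=np.array([.5337,.3431]);a=np.radians(3.5);ey=np.array([-np.sin(a),np.cos(a)])
for v,y in((155,-.048),(63,.017)): print(ray(s,262,v,.028,1),c+y*ey)
E
```

```text
[0.54010695 0.29662763] [0.53663033 0.29518953]
[0.53517927 0.3614543 ] [0.53266217 0.36006829]
```

```bash
python3 -m jog '[[[0.8,0.1,0.17,0.6,0],[0.8,0.1,0.17,1.2,0],[0.8,0.1,0.17,1.8,0],[0.8,0.1,0.17,2.2,0],[0.8,0.1,0.17,2.4,0],[0.8,0.1,0.17,2.43,0],[0.8,0.1,0.17,2.43,0],[0.3,0.1,0.17,2.43,0],[0.3,0.1,0.17,2.43,0],[0.3,0.1,0.17,2.43,0],[0.1,0.1,0.17,1.5,0],[0.1,0.1,0.17,0,0],[0,0.1,0.17,-1.5,0],[0,0.1,0.17,-2.8,0],[0,0.1,0.17,-2.8,0]]]'; python3 - <<'E'
from h import *
go(.4374,.1585,.16,3.5)
E
```

```text
t: 14.95
tcp_pos: [0.5436, 0.2645, 0.1845]
tcp_rot: [0.002, 0.684, 0.73, 0.004]
wrist_force: [-0.8, 0.4, 1.0]
width: 0.999
gripper_force: 0.0
t 14.9 shift [-3.95 -4.53  0.93] turn 0.05 (alt -35.9) heading 3.8 j6 0.37
```

```bash
python3 -m jog '[[[0,-1,-1.2,0,0],[0,-2.2,-2.6,0,0],[0,-3.4,-4,0.5,0],[0,-3.95,-4.5,0.9,0],[0,-3.95,-4.5,0.9,0],[0.3,-3.95,-4.5,0.9,0],[0.3,-3.95,-4.5,0.9,0]]]'; python3 - <<'E'
from h import *
s=snapshot("wrist"); cv2.imwrite("pics/w7.png",s["image"]);go(.4374,.1585,.04,3.5)
T=np.linalg.inv(s["pose"]); 
for z in(0,.061):
  p=s["intrinsics"]@(T[:3]@[.4374,.1585,z,1]); print(p[:2]/p[2])
E
```

```text
t: 15.65
tcp_pos: [0.4366, 0.158, 0.1572]
tcp_rot: [0.0, 0.683, 0.73, 0.001]
wrist_force: [0.4, 0.4, -0.1]
width: 0.705
gripper_force: 0.0
t 15.7 shift [0.01 0.03 4.69] turn 0.06 (alt -35.9) heading 3.8 j6 0.26
[254.38818837 177.54412557]
[254.58625175 193.73838402]
```

View pics/w7.png

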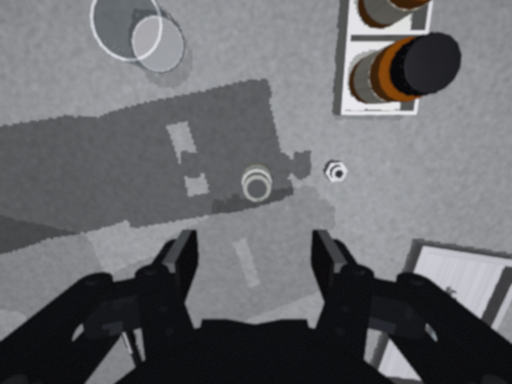

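The vial's cap is at about (257,188), roughly 2–3 mm further along tool x than predicted. The bottle stands upright in its pocket.

```bash
python3 -m jog '[[[0.3,0.1,0.07,1.5,0],[0.3,0.1,0.07,3,0],[0.3,0.1,0.07,4.2,0],[0.3,0.1,0.07,4.7,0],[0.3,0.1,0.07,4.7,0],[0.6,0.1,0.07,4.7,0],[0.8,0.1,0.07,4.7,0],[0.9,0.1,0.07,4.7,0],[0.9,0.1,0.07,4.7,0],[0.9,0.1,0.07,4.7,0],[0.9,0.1,0.07,4.7,0],[0.9,0.1,0.07,4.7,0]]]' 40; python3 - <<'E'
from h import *
go(.531,.433,.16,3.5)
E
```

```text
t: 16.9
tcp_pos: [0.4379, 0.1602, 0.0407]
tcp_rot: [0.001, 0.684, 0.73, 0.001]
wrist_force: [0.2, 0.3, 7.6]
width: 0.306
gripper_force: 39.2
t 16.9 shift [10.65  4.45 -4.75] turn 0.05 (alt -36.0) heading 3.7 j6 0.26
```

```bash
python3 -m jog '[[[0.9,0,0,-1,0],[0.9,0,0,-2.2,0],[0.9,1,0,-2.7,0],[0.9,2.6,0,-2.7,0],[0.9,4.4,0,-2.7,0],[0.9,6.2,0,-2.7,0],[0.9,8,0,-2.7,0],[0.9,9.5,0.6,-2.7,0],[0.9,10.6,2,-2.7,0],[0.9,10.6,3.6,-2.7,0],[0.9,10.6,4.4,-2.7,0],[0.9,10.6,4.4,-2.7,0],[0.9,10.6,4.4,-2.7,0]]]'; python3 - <<'E'
from h import *
s=snapshot("wrist"); cv2.imwrite("pics/w8.png",s["image"]);np.savez("w8.npz",**s);go(.531,.433,.0437,3.5)
E
```

```text
t: 18.2
tcp_pos: [0.5286, 0.4309, 0.1069]
tcp_rot: [-0.0, 0.684, 0.73, -0.0]
wrist_force: [0.2, 0.0, -0.1]
width: 0.302
gripper_force: 39.7
t 18.2 shift [0.08 0.13 2.52] turn 0.05 (alt -36.0) heading 3.7 j6 0.60
```

View pics/w8.png

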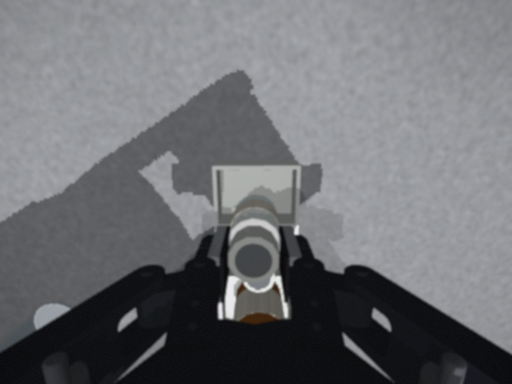

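The vial hangs over the end pocket. The rack's far edge shows at row 165, columns 213–301.

```bash
python3 - <<'E'
from h import *
s=dict(np.load("w8.npz"))
a=np.radians(3.7);ey=np.array([-np.sin(a),np.cos(a)])
e=ray(s,257,166,.028,1); print(e,np.linalg.norm(ray(s,213,166,.028,1)-ray(s,301,166,.028,1)));g=e-.0255*ey; print(g); go(*g,.0437,3.7)
E
```

```text
[0.52920813 0.45857635] 0.06739476754333232
[0.5308537 0.4331295]
t 18.2 shift [0.08 0.12 2.52] turn 0.01 (alt -36.0) heading 3.7 j6 0.60
```

```bash
python3 -m jog '[[[0.9,0.05,0.1,0.7,0],[0.9,0.05,0.1,1.4,0],[0.9,0.05,0.1,2,0],[0.9,0.05,0.1,2.35,0],[0.9,0.05,0.1,2.5,0],[0.9,0.05,0.1,2.52,0],[0.9,0.05,0.1,2.52,0],[0.5,0.05,0.1,2.52,0],[0.5,0.05,0.1,2.52,0],[0.5,0.05,0.1,2.52,0],[0.4,0.05,0.1,1.5,0],[0.3,0.05,0.1,0,0],[0,0.05,0.1,-1.5,0],[0,0.05,0.1,-2.8,0],[0,0.05,0.1,-2.8,0]]]'; python3 - <<'E'
from h import *
go(.338,.281,.18,3.8)
E
```

```text
t: 19.75
tcp_pos: [0.534, 0.4348, 0.1825]
tcp_rot: [0.001, 0.684, 0.73, 0.005]
wrist_force: [0.6, -0.1, -0.5]
width: 0.999
gripper_force: 0.0
t 19.8 shift [-5.63 -8.23  0.01] turn -0.01 (alt 36.0) heading 3.8 j6 0.60
```

```bash
python3 -m jog '[[[0,-1,-1.5,0,0],[0,-2,-3.1,0,0],[0,-3.2,-4.7,0,0],[0,-4.3,-6.3,0,0],[0,-5.3,-7.6,0,0],[0,-5.6,-8.2,0,0],[0,-5.6,-8.2,0,0],[0,-5.6,-8.2,0,0]]]'; python3 - <<'E'
from h import *
s=snapshot("wrist"); cv2.imwrite("pics/w9.png",s["image"]);go(.338,.281,.04,3.8)
T=np.linalg.inv(s["pose"]); 
for z in(0,.07):
  p=s["intrinsics"]@(T[:3]@[.338,.281,z,1]); print(p[:2]/p[2])
E
```

```text
t: 20.55
tcp_pos: [0.3366, 0.2802, 0.1769]
tcp_rot: [0.0, 0.684, 0.73, 0.001]
wrist_force: [0.3, 0.9, -0.3]
width: 0.996
gripper_force: 0.0
t 20.6 shift [0.01 0.03 5.48] turn -0.01 (alt 36.0) heading 3.8 j6 0.60
[254.97066323 173.29516498]
[255.27813223 189.97624441]
```

View pics/w9.png

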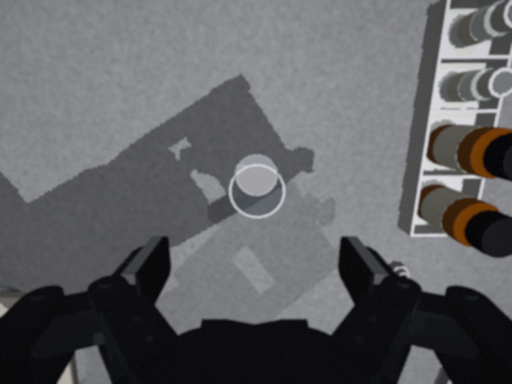

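The large beaker's rim is at (257,190), as predicted. All four rack items stand in their pockets.

```bash
python3 -m jog '[[[0,0,0.06,1.5,0],[0,0,0.06,3,0],[0,0,0.06,4.5,0],[0,0,0.06,5.3,0],[0,0,0.06,5.5,0],[0,0,0.06,5.5,0],[0.5,0,0.06,5.5,0],[0.7,0,0.06,5.5,0],[0.7,0,0.06,5.5,0],[0.7,0,0.06,5.5,0],[0.7,0,0.06,5.5,0],[0.7,0,0.06,5.5,0],[0.7,0,0.06,5.5,0]]]' 40; python3 - <<'E'
from h import *
go(.5265,-.305,.115,3.8)
E
```

```text
t: 21.9
tcp_pos: [0.3383, 0.2804, 0.0405]
tcp_rot: [0.0, 0.684, 0.73, 0.001]
wrist_force: [0.2, -0.7, 8.4]
width: 0.565
gripper_force: 40.9
t 21.9 shift [-23.86   5.99  -3.  ] turn -0.01 (alt 36.0) heading 3.8 j6 0.60
```

```bash
python3 -m jog '[[[0.7,0,0,-1,0],[0.7,0,0,-2.2,0],[0.7,-0.8,0.2,-3,0],[0.7,-2.2,0.5,-3,0],[0.7,-4,1,-3,0],[0.7,-5.8,1.4,-3,0],[0.7,-7.6,1.9,-3,0],[0.7,-9.4,2.3,-3,0],[0.7,-11.2,2.8,-3,0],[0.7,-13,3.2,-3,0],[0.7,-14.8,3.7,-3,0],[0.7,-16.6,4.2,-3,0],[0.7,-18.4,4.6,-3,0],[0.7,-20.2,5.1,-3,0],[0.7,-22,5.5,-3,0],[0.7,-23.2,5.8,-3,0],[0.7,-23.8,6,-3,0],[0.7,-23.8,6,-3,0],[0.7,-23.8,6,-3,0]]]'; python3 - <<'E'
from h import *
s=snapshot("wrist"); cv2.imwrite("pics/w10.png",s["image"]);go(.5265,-.305,.0445,3.8)
E
```

```text
t: 23.8
tcp_pos: [0.5255, -0.303, 0.1142]
tcp_rot: [-0.001, 0.684, 0.73, -0.0]
wrist_force: [0.1, -0.6, -0.7]
width: 0.561
gripper_force: 41.7
t 23.9 shift [-0.1   0.04  2.79] turn -0.0 (alt 36.0) heading 3.8 j6 -0.61
```

View pics/w10.png

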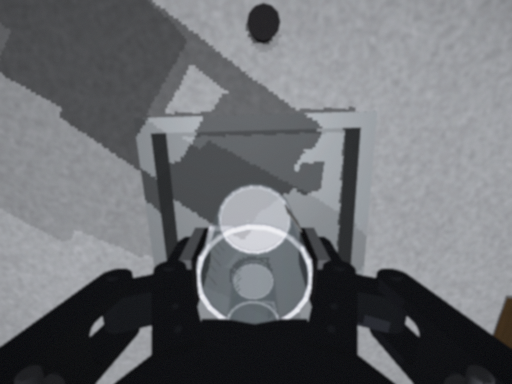

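The large beaker is centred over the tub's free half, and the small one stands behind it, visible through the glass. Next I lower and release it.

```bash
python3 -m jog '[[[0.7,0,0.04,0.9,0],[0.7,0,0.04,1.7,0],[0.7,0,0.04,2.3,0],[0.7,0,0.04,2.65,0],[0.7,0,0.04,2.78,0],[0.7,0,0.04,2.78,0],[0.7,0,0.04,2.78,0],[0.2,0,0.04,2.78,0],[0.2,0,0.04,2.78,0],[0.2,0,0.04,2.78,0],[0.1,0,0.04,2,0],[0.1,0,0.04,0.5,0],[0,0,0.04,-1,0],[0,0,0.04,-3,0],[0,2,-4,-4,0],[0,2,-6,-4,0],[0,2,-6,-4,0],[0,2,-6,-4,0],[0,2,-6,-4,0]]]'; python3 - <<'E'
from h import *
a=snapshot("scene")["image"];b=snapshot("top")["image"]
cv2.imwrite("pics/end.png",np.hstack([cv2.resize(b[100:300,40:480],(800,364)),])); cv2.imwrite("pics/end2.png",cv2.resize(a[100:320,60:480],(800,420)))
E
```

```text
t: 25.75
tcp_pos: [0.3719, -0.2638, 0.2149]
tcp_rot: [0.0, 0.684, 0.729, 0.0]
wrist_force: [1.2, -0.1, 0.4]
width: 1.0
gripper_force: 0.0
```

View pics/end.png

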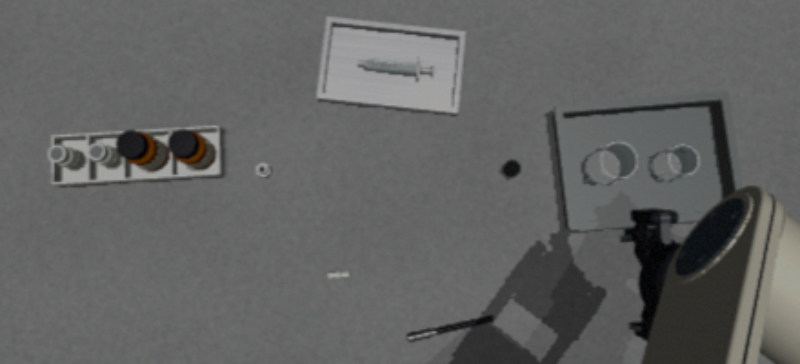

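View pics/end2.png

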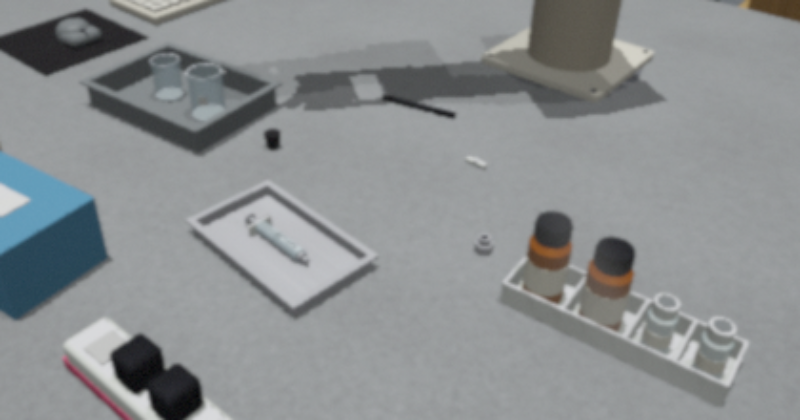

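Both final views agree: the beakers stand in the tub (at (610,160) and (675,162) in the top crop), the syringe lies in the tray at (395,67), and the bottles and vials are all upright in their pockets.

```bash
python3 -c "
from plant import *
print(hand_in())"
```

```text
the job is handed in; nothing more can be done
None
```

I handed the job in at about 26 s with everything placed. In the last pictures both beakers stand in the tub, the bottle and vial are upright in their free pockets, the syringe lies lengthwise in the steel tray, and the kept bottle and vial are still in theirs. The hand-in gave no verdict.

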